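# Pour the chokes into the parts tray and pack the salvaged modules

### The arm

A 6-joint arm with a two-finger parallel gripper is mounted at the origin on the work surface. World frame = base frame: x ahead of the robot, y to its left, z up, the work surface at z = 0. Lengths are in m, angles in rad, forces in N, time in s.
With the tool pointing down it reaches from about 0.3 to 0.775 m from the base axis. Payload 14.6 kg.
Tool frame: the origin (TCP) lies at the very end of the fingers, on their centre line; the grasp point (between the pads) lies 19 mm behind it; z points along the fingers, y is the line along which they close (so a half turn about z gives the same grasp; the last joint's range is limited). The gripper opens to 94 mm and grips with 3 to 60 N. Pads are 16 mm wide; open, the fingers measure 119 mm over their backs; the gripper's body (75 mm by 177 mm) begins 78 mm behind the grasp point.
Start: joints at [-1.288, 0.3, 1.521, -0, 1.321, -0.067], TCP at [0.188, -0.517, 0.205] pointing down, gripper open.
Joint ranges: [-3.03, 3.03], [-0.79, 2.21], [0.23, 2.52], [-1.04, 4.18], [0, 3.07], [-2.55, 2.55]. Speed limits (rad/s): [2.22, 2.22, 2.57, 3.14, 3.14, 3.14].

### API

Orientations are given as [roll, pitch, yaw] about the fixed x, y, z axes, in that order (R = Rz(yaw) Ry(pitch) Rx(roll)).
In Python, from station import ctrl gives the robot as it stands.
- The arm moves only by the shell command python3 -m pendant 'ROWS' [OPENING] [FORCE]. ROWS is JSON, a list of rows, each a list of 2 entries, a list of its own where there are three numbers: the shift along the world's x, y, z in cm, then the turn about the world's z in rad. A call has 1 to 20 rows; each row shifts and turns the commanded pose from where the row before left it; what a row does not reach is not made up. A row lasts 1/12 s, in which the tool goes at most 41.7 mm and 7.16 degrees, less where a joint would pass 70% of its speed; a pose out of reach is approached as far as the arm can. A call is refused whole if a number of a shift passes 4.17 or a number of a turn 0.125, either way. A call with a gripper value outside its range is refused whole. OPENING is the opening, from 0 (shut) to 1 (fully open), set as the call begins (- or left out, the last holds). The fingers move at their own pace and stop on an object; FORCE is the grip in N (left out, the last holds). Time passes only in rows, so rows that do not move let the fingers close. It gives the time, the measured TCP pose, the force, the opening and the grip force at its end, in the units of the state.
- ctrl.get_obs(): the state, without advancing time (a new reading comes with each control period).
- ctrl.camera(name): name is "side" or "top"; returns a dict with "color" (400x640x3 uint8, red, green, blue), "intrinsics" (3x3 intrinsics, pixels), "camera_from_world" (4x4, takes a point from world to camera coordinates). Camera axes: x right, y down, z forward; pixel columns grow to the right and rows downward; lengths in m; the calibration is good to about 2 mm. A picture is of the moment at which its call begins. There is no depth.
- ctrl.hand_in(): hands the job in; it is judged then, once.
The state is a dict: "time_s": time; "qpos": joint angles; "joint_vel": joint speeds; "tau": joint torques, N m; "ee_pos": TCP position; "eef_rot": TCP orientation; "force": force on the tool from outside, world axes, zero at the start; "moment": the same for the moment, N m; "grip_width": finger opening in m; "grip_force": force on a finger pad.
Only numpy, scipy, OpenCV 4.12 (cv2) and the standard library are available. Lean on these libraries where they do the work, as an engineer would, in place of code of your own. Each camera call takes 0.05 s, during which the arm holds its last target. There are 200 camera calls.

### The job

Put the salvaged parts away: pick up the orange scoop by its tab, bring its spout right down over the shallow steel tray (to within 5 cm of its rim) before you tip it, pour all the chokes into the tray, and set the scoop back upright on the blue mat. Pack every power module and capacitor on the bench into the yellow box, each standing upright and flat on the box's floor. Leave the circuit board, multimeter, bottle and screwdriver alone.

Things in the scene. Friction and masses are not known exactly. Their poses are not given: they have to be found in the camera images.
- scoop: Open orange hand scoop, loose, 140 g, on the mat, holding the chokes. Spout to its +x. Flat pan 105 x 76 mm, floor 4 mm thick, from x = -50 (back wall, 38 mm high) to x = +55 mm (open front edge); side walls 34 mm high narrow to a 57 mm mouth. Origin: centre of the underside, z up. The chokes begin to slide when it is tipped nose-down by 27 to 36 degrees.
- scoop_grip (a point): Point to grip on the black upright tab on the scoop's back wall: 44 mm behind the scoop's origin (its -x), 64 mm above the underside. The tab is 12 mm thick along the scoop's x (the fingers close that way), 44 mm wide along its y, and reaches from 36 to 86 mm above the underside. Axes as the scoop's.
- scoop_spout (a point): Middle of the open front edge of the scoop's floor, on its underside: 55 mm ahead (+x) of the scoop's origin. Axes as the scoop's.
- scoop_mid (a point): Middle of the scoop's pan, 12 mm above its underside, over the origin.
- tray: Shallow steel parts tray, fixed, outside 150 x 170 mm (its x by y), walls 4 mm thick and 20 mm high, floor 4 mm thick. Origin: centre of its underside, on the table.
- mat: Blue mat on which the scoop stands, fixed, 150 x 180 mm (its x by y), 3 mm thick. Origin: centre of its underside.
- box: Yellow open storage box, fixed, empty; inside 126 x 180 mm (its x by y), walls 4 mm thick and 40 mm high, floor 4 mm. Two modules side by side (long side along the box's x) and a third row of two capacitors just fit, with 2 to 6 mm gaps. Things in it stand 8 mm above its rim, so open the gripper only partly (about 35 mm) at their grips. Origin: centre of its underside.
- choke1: Choke, a loose black rounded square block 22 x 22 x 16 mm with a copper spot on its faces, 30 g, lying in the scoop at the start. Origin: centre of its underside as it lies at the start. May be absent.
- choke2: Choke, a loose black rounded square block 22 x 22 x 16 mm with a copper spot on its faces, 30 g, lying in the scoop at the start. Origin: centre of its underside as it lies at the start. May be absent.
- choke3: Choke, a loose black rounded square block 22 x 22 x 16 mm with a copper spot on its faces, 30 g, lying in the scoop at the start. Origin: centre of its underside as it lies at the start. May be absent.
- choke4: Choke, a loose black rounded square block 22 x 22 x 16 mm with a copper spot on its faces, 30 g, lying in the scoop at the start. Origin: centre of its underside as it lies at the start. May be absent.
- module1: Power module, loose: dark housing 116 x 54 mm (its x by y), 44 mm tall, with a thin green board on top, about 0.28 kg. Grip: an aluminium rib on the middle of the top, 52 mm long along its x, 12 mm thick along its y, from 44 to 74 mm above the underside; small look-only parts at the ends of the top. Origin: centre of the underside, z up. May be absent.
- module2: Power module, loose: dark housing 116 x 54 mm (its x by y), 44 mm tall, with a thin green board on top, about 0.28 kg. Grip: an aluminium rib on the middle of the top, 52 mm long along its x, 12 mm thick along its y, from 44 to 74 mm above the underside; small look-only parts at the ends of the top. Origin: centre of the underside, z up. May be absent.
- cap1: Large capacitor, a loose upright blue can 54 mm in diameter and 44 mm tall, about 0.16 kg. Grip: a black terminal bridge across the middle of the top, 34 mm long along its x, 12 mm thick along its y, from 44 to 74 mm above the underside (two brass studs rise 3.5 mm more). Origin: centre of the underside, z up. May be absent.
- cap2: Large capacitor, a loose upright blue can 54 mm in diameter and 44 mm tall, about 0.16 kg. Grip: a black terminal bridge across the middle of the top, 34 mm long along its x, 12 mm thick along its y, from 44 to 74 mm above the underside (two brass studs rise 3.5 mm more). Origin: centre of the underside, z up. May be absent.
- board: Bystander: green circuit board 150 x 50 mm lying flat, up to 16 mm tall. Origin: centre of its underside.
- meter: Bystander: yellow hand multimeter lying face up, 140 x 75 x 45 mm. Origin: centre of its underside.
- bottle: Bystander: upright amber bottle with a white cap, 48 mm in diameter, 120 mm tall. Origin: centre of its underside.
- driver: Bystander: screwdriver with a red handle lying on the table. Origin: on its underside, about mid-length.

How it is judged:
By the outcome, as a careful person would: the job done as asked, in the order asked, and still so for the second after the job is handed in, with the robot touching nothing.
Of choke1, choke2, choke3, choke4 only 2 to 4 are there at a start; the rules pass over those that are not, and their reading is None.
Of module1, module2, cap1, cap2 only 2 to 4 are there at a start; the rules pass over those that are not, and their reading is None.
At some moment in a run one of module1, module2, cap1, cap2 may be knocked a few centimetres aside while the robot is not near it.
It also fails if it takes over 210 s, if anything falls off the work surface, if the arm or the gripper's body presses on something with over 40 N, if the wrist force passes 120 N, or if a joint passes its speed limit or range.

## Working session

There is one attempt and no reset: what is moved stays moved. The work goes in short steps, Python scripts to look and compute and a shell command to move; the robot and the scene stay as the last step left them, time stands still between calls to the robot, and variables do not carry over. Pictures are saved under pics/ and viewed, at most 14 in all, crops included, and the job is handed in when it is done.

```bash
ls -la; mkdir -p pics; python3 - <<'E'
from station import ctrl
import cv2,numpy as np
print(ctrl.get_obs())
for n in("top","side"):
    c=ctrl.camera(n); cv2.imwrite(f"pics/{n}0.png",c["color"][:,:,::-1]); print(n,c["intrinsics"].tolist(),np.round(c["camera_from_world"],4).tolist())
E
python3 -m pendant --help | head -30
```

```text
total 12
drwxr-xr-x  3 agent agent 4096 Dec  3 22:05 .
drwxr-xr-x 23 root  root  4096 Dec  3 22:05 ..
drwxr-xr-x  2 agent agent 4096 Dec  3 22:05 pics
{'time_s': 0.0, 'qpos': array([-1.28760378e+00,  3.00485554e-01,  1.52158393e+00,  3.13002500e-06,
        1.32069090e+00, -6.65968456e-02]), 'joint_vel': array([-0.00066002, -0.00053211, -0.00027813,  0.00224214, -0.00098355,
       -0.00195814]), 'tau': array([-3.56851167e-03, -5.31807232e+01, -3.52739775e+01,  7.06488127e-02,
        2.42927636e-02, -9.69820371e-05]), 'ee_pos': array([ 0.18841123, -0.51644261,  0.20487719]), 'eef_rot': array([-3.14042771e+00, -8.07349331e-05,  3.49788572e-01]), 'force': array([-0.79223416,  0.25180037, -0.20305747]), 'moment': array([ 0.0168162 , -0.0642681 ,  0.01164677]), 'grip_force': 0.0, 'grip_width': 0.09369659935694398}
top [[441.8354339962828, 0.0, 319.1315852901967], [0.0, 441.8354339962828, 198.79541496526213], [0.0, 0.0, 1.0]] [[-0.0036, -0.9994, 0.0349, -0.0034], [-0.9839, -0.0027, -0.1788, 0.5235], [0.1787, -0.0349, -0.9833, 1.0047], [0.0, 0.0, 0.0, 1.0]]
side [[485.85270460430854, 0.0, 322.93448395767473], [0.0, 485.85270460430854, 204.38252993024219], [0.0, 0.0, 1.0]] [[0.9933, -0.1152, 0.0011, -0.4951], [-0.0656, -0.5737, -0.8164, 0.0975], [0.0947, 0.8109, -0.5775, 1.3132], [0.0, 0.0, 0.0, 1.0]]invalid input: not JSON, or not a number
```

View pics/top0.png

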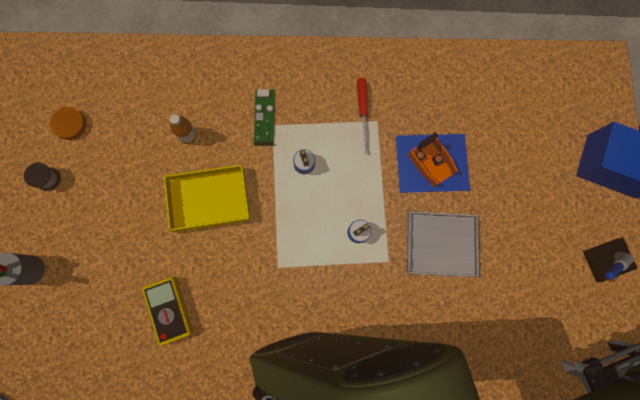

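View pics/side0.png

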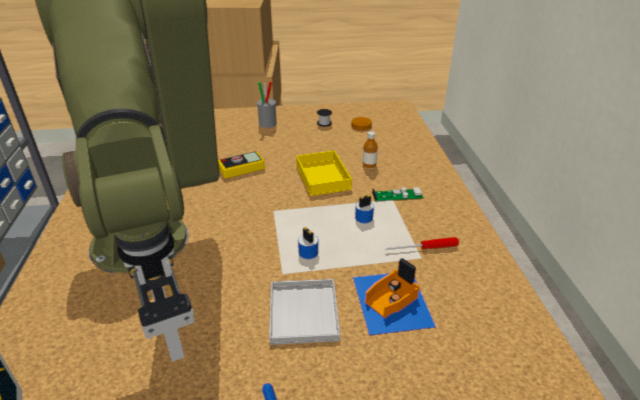

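Top view: scoop (432,160) on the mat with two chokes, tray (443,244), box (208,197), caps (304,160) and (360,231). No module is visible, though the arm hides the area around (250–480, 330–400). I'll zoom in on the scoop, tray and caps to measure them.

```bash
cat > h.py <<'E'
from station import ctrl
import cv2,numpy as np
def cam(n,save=None,crop=None,s=1):
    c=ctrl.camera(n); im=c["color"][:,:,::-1]
    if save:
        if crop: x0,y0,x1,y1=crop; im=cv2.resize(im[y0:y1,x0:x1],None,fx=s,fy=s,interpolation=cv2.INTER_CUBIC)
        cv2.imwrite(f"pics/{save}.png",im)
    return c
def w(c,u,v,z):  # pixel -> world at height z
    T=c["camera_from_world"];R,t=T[:3,:3],T[:3,3]
    d=R.T@np.linalg.inv(c["intrinsics"])@[u,v,1]; o=-R.T@t
    return np.round(o+d*(z-o[2])/d[2],4)
def p(c,P):
    q=c["camera_from_world"]@np.r_[P,1]; q=c["intrinsics"]@q[:3]; return np.round(q[:2]/q[2],1)
E
python3 - <<'E'
from h import *
c=cam("top","crop1",(280,110,480,260),4)
g=lambda L,z:[print(q,w(c,*q,z)[:2]) for q in L]
print("tray rim");g([(409,213),(479,214),(479,276),(408,275)],.02)
print("box rim");g([(165,179),(242,166),(249,216),(170,230)],.044)
print("mat");g([(396,136),(466,134),(470,190),(400,192)],.003)
E
```

```text
tray rim
(409, 213) [ 0.4937 -0.2245]
(479, 214) [ 0.4915 -0.3979]
(479, 276) [ 0.3413 -0.3875]
(408, 275) [ 0.3442 -0.2161]
box rim
(165, 179) [0.5709 0.3629]
(242, 166) [0.6037 0.1816]
(249, 216) [0.4824 0.1619]
(170, 230) [0.4492 0.3443]
mat
(396, 136) [ 0.6957 -0.2031]
(466, 134) [ 0.7026 -0.3852]
(470, 190) [ 0.5551 -0.3861]
(400, 192) [ 0.5494 -0.208 ]
```

View pics/crop1.png

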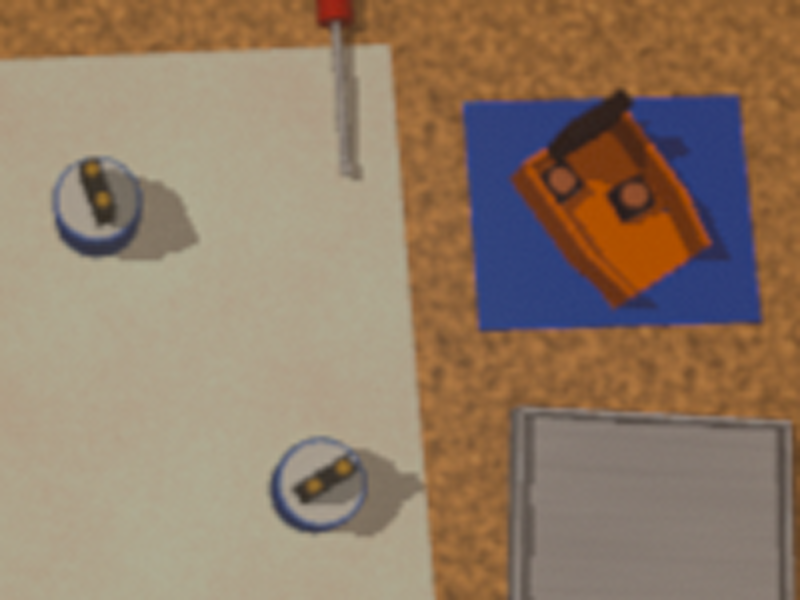

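```bash
python3 - <<'E'
from h import *
from scipy.optimize import least_squares
c=cam("top")
f=lambda q:(280+q[0]/4,110+q[1]/4)
obs=[((55,-28.5,0),(615,307)),((55,28.5,34),(712,243)),((-44,-22,86),(560,145)),((-44,22,86),(626,97)),((-50,-38,36),(513,180))]
# left in image = -? : spout heads to -x; try both handednesses
best=None
for s in(1,-1):
    def r(a):
        C,S=np.cos(a[2]),np.sin(a[2]);e=[]
        for(m,q) in obs:
            x,y,z=np.array(m)/1000;y*=s
            e+=list(p(c,[a[0]+C*x-S*y,a[1]+S*x+C*y,.003+z])-np.array(f(q)))
        return e
    R=least_squares(r,[.62,-.3,-2.7],diff_step=1e-3); print(s,R.x,R.cost,np.round(R.fun,1))
for n,q in(("cap A",[(90,170),(103,203)]),("cap B",[(344,466),(314,486)])):
    a,b=[w(c,*f(k),.0775) for k in q]; print(n,(a+b)/2,np.arctan2(*(b-a)[1::-1]),np.linalg.norm(b-a))
    
E
```

```text
1 [ 0.62202174 -0.28591639 -2.49131974] 5.4374999999999805 [ 0.9  0.8 -1.7  0.3  0.6 -0.6 -1.7  0.7  0.6 -1.4]
-1 [ 0.61396267 -0.27596993 -2.2945876 ] 1192.4724999999985 [ 15.6 -13.8 -18.4  15.9   6.9  -6.9 -21.2  18.3  15.2 -15.6]
cap A [0.6186  0.03235 0.0775 ] -2.7740838114088975 0.021431052237349448
cap B [ 0.44795 -0.10115  0.0775 ] 2.152176510599797 0.020940391591371933
```

```bash
python3 -m pendant '[[[3.6,2,0],0.023],[[3.6,2,0],0.023],[[3.6,2,0],0.023],[[3.6,2,0],0.023],[[3.6,2,0],0.023],[[3.6,2,0],0.023],[[3.6,2,0],0.023],[[3.6,2,0],0.023],[[3.6,2,0],0.023],[[3.6,2,0],0.023],[[3.6,2,0],0.023],[[3.6,2,0],0.023],[[3.6,1.8,0],0.024],[[0,0,-2],0],[[0,0,-2],0],[[0,0,-2],0],[[0,0,-1],0],[[0,0,0],0],[[0,0,0],0]]' 0.72
python3 - <<'E'
from h import *
o=ctrl.get_obs(); print(o["ee_pos"],o["eef_rot"],o["grip_width"])
a=cam("top","t2"); b=cam("side","s2")
A=cv2.resize(cv2.imread("pics/t2.png")[90:270,360:500],None,fx=2.8,fy=2.8,interpolation=2)
B=cv2.resize(cv2.imread("pics/s2.png")[150:340,320:470],None,fx=2.65,fy=2.65,interpolation=2)
B=B[:A.shape[0]]; A=A[:B.shape[0]]
cv2.imwrite("pics/ab2.png",np.hstack([A,B])); print(A.shape,B.shape)
E
```

```text
time_s: 1.78
ee_pos: [0.6565, -0.2588, 0.1358]
eef_rot: [-3.141, 0.0, 0.65]
force: [0.4, -0.9, 1.1]
grip_width: 0.0675
grip_force: 0.0
[ 0.65647455 -0.25884065  0.13583406] [-3.14148847e+00  6.02568873e-05  6.49589841e-01] 0.06747628395446272
(504, 392, 3) (504, 398, 3)
```

View pics/ab2.png

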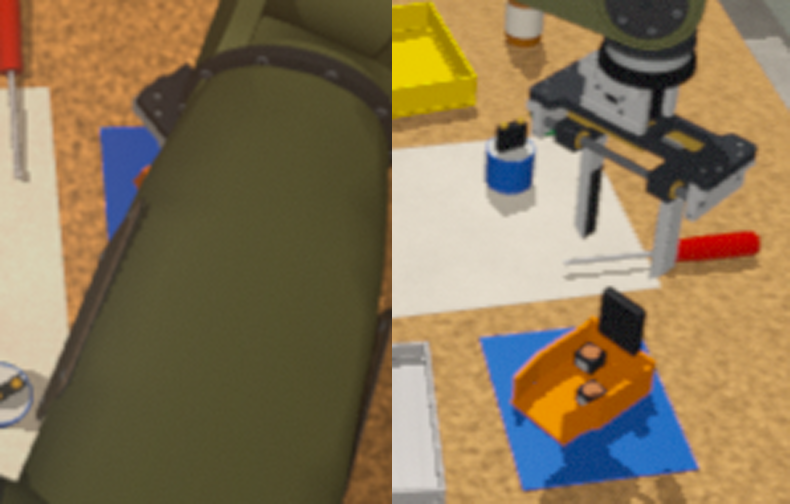

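Side view: the fingers straddle the tab line, and both chokes are clear of the tab. I'll check the modelled tab corners against side pixels of about (400,259), (415,270), (628→409,433→313) and (513→366,376→292).

```bash
python3 - <<'E'
from h import *
b=cam("side")
C,S=np.cos(-2.491),np.sin(-2.491)
def P(x,y,z): return p(b,[.622+C*x-S*y,-.2859+S*x+C*y,.003+z])
g=lambda q:(q-np.array([320,150]))*2.65+[392,0]
for m in[(-38,-22,86),(-50,-22,86),(-38,22,86),(-50,22,86),(-38,22,36),(55,-28.5,0),(55,28.5,0),(55,-28.5,34),(55,28.5,34),(-50,38,36),(-50,38,0)]: print(m,g(P(*np.array(m)/1000)))
o=ctrl.get_obs()["ee_pos"];print("tcp",g(p(b,o)))
for s in(.034,-.034):
  a=.65-1.5708; print("tips",g(p(b,o+s*np.array([np.cos(a),np.sin(a),0]))))
E
```

```text
(-38, -22, 86) [592.34  285.935]
(-50, -22, 86) [601.085 279.575]
(-38, 22, 86) [632.62  310.845]
(-50, 22, 86) [641.365 304.22 ]
(-38, 22, 36) [626.525 353.245]
(55, -28.5, 0) [510.19  405.715]
(55, 28.5, 0) [560.275 441.755]
(55, -28.5, 34) [512.045 377.89 ]
(55, 28.5, 34) [563.19 413.93]
(-50, 38, 36) [649.845 355.63 ]
(-50, 38, 0) [645.075 385.045]
tcp [622.02  252.015]
tips [654.615 271.095]
tips [590.485 233.465]
```

```bash
python3 - <<'E'
from h import *
b=cam("side","s3",(355,250,435,325),8)
E
```

```text
(no output)
```

View pics/s3.png

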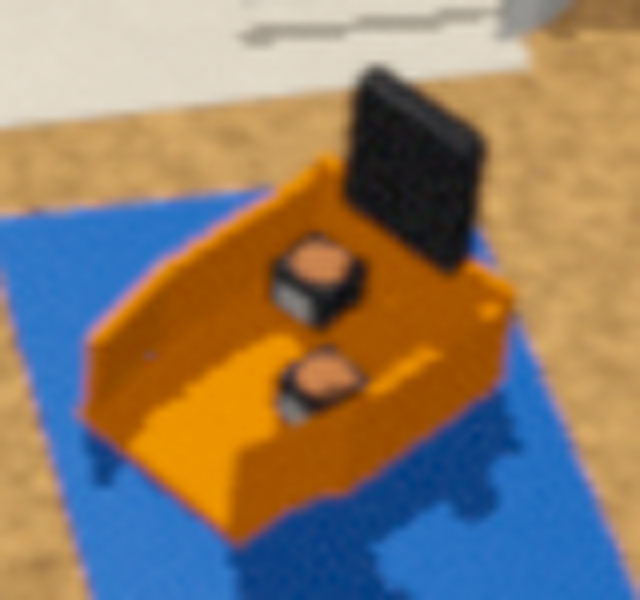

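```bash
python3 - <<'E'
from h import *
import h
from scipy.optimize import least_squares
b=cam("side"); t=cam("top")
def pj(c,P):
    q=c["camera_from_world"]@np.r_[P,1]; q=c["intrinsics"]@q[:3]; return q[:2]/q[2]
S=[((-38,-22,86),(357,85)),((-38,22,86),(470,158)),((-50,-22,86),(378,68)),((-50,22,86),(485,143)),((-38,22,38),(452,268)),((-38,-22,38),(347,192)),
((55,-28.5,0),(82,412)),((55,28.5,0),(238,545)),((55,-28.5,34),(90,342)),((55,28.5,34),(240,455)),((-50,38,36),(512,290)),((-50,38,0),(500,385)),((-50,-38,36),(325,158))]
T=[((55,-28.5,0),(615,307)),((55,28.5,34),(712,243)),((-44,-22,86),(560,145)),((-44,22,86),(626,97)),((-50,-38,36),(513,180))]
O=[(b,m,(355+u/8,250+v/8)) for m,(u,v) in S]+[(t,m,(280+u/4,110+v/4)) for m,(u,v) in T]
def r(a,O):
    C,Sn=np.cos(a[2]),np.sin(a[2])
    return np.concatenate([pj(c,[a[0]+C*m[0]/1e3-Sn*m[1]/1e3,a[1]+Sn*m[0]/1e3+C*m[1]/1e3,.003+m[2]/1e3])-q for c,m,q in O])
for o in(O,O[:13],O[13:]):
    R=least_squares(r,[.62,-.28,-2.5],args=(o,)); a=R.x
    print(a, "grip",a[:2]-.044*np.array([np.cos(a[2]),np.sin(a[2])]))
    print(np.round(R.fun,1).tolist())
E
```

```text
[ 0.62494049 -0.28941569 -2.54083253] grip [ 0.66123636 -0.26454383]
[-1.5, -1.6, -0.9, -0.9, -0.6, -1.8, 0.7, -1.4, -0.9, 0.8, -2.1, 0.2, 0.4, 1.6, -1.0, -0.7, 0.2, -0.1, -0.1, -0.0, 0.3, -0.1, -0.0, -0.9, -1.0, -0.7, 1.1, -0.1, -0.8, 0.3, 2.5, -2.6, 0.7, -0.6, 2.2, -3.7]
[ 0.62565808 -0.29054496 -2.56385823] grip [ 0.66251697 -0.26651535]
[-0.6, -1.2, -0.3, -0.3, 0.3, -1.3, 1.4, -0.7, -0.3, 1.4, -1.3, 0.7, 0.6, 1.5, -1.2, -0.5, 0.4, -0.2, -0.3, 0.2, 0.8, 0.7, 0.5, -0.1, -0.0, -0.3]
[ 0.62201084 -0.28655471 -2.48386601] grip [ 0.65683174 -0.25965666]
[1.4, 0.8, -1.3, 0.2, 0.8, -0.4, -1.6, 0.7, 0.8, -1.3]
```

```bash
python3 -m pendant '[[[0.55,-0.75,0],-0.07],[[0,0,-2],0],[[0,0,-2],0],[[0,0,-2],0],[[0,0,-2],0],[[0,0,-0.8],0],[[0,0,0],0],[[0,0,0],0]]'
python3 -m pendant '[[[0,0,0],0],[[0,0,0],0],[[0,0,0],0],[[0,0,0],0],[[0,0,0],0],[[0,0,0],0],[[0,0,0],0],[[0,0,0],0]]' 0 60
python3 -m pendant '[[[0,0,0.3],0],[[0,0,0.3],0],[[0,0,0.4],0],[[0,0,0.5],0],[[0,0,0],0],[[0,0,0],0]]'
python3 - <<'E'
from h import *
b=cam("side","s4",(335,200,455,340),4)
E
```

```text
time_s: 2.75
ee_pos: [0.6623, -0.2663, 0.0483]
eef_rot: [3.141, -0.0, 0.58]
force: [0.0, -0.1, 0.4]
grip_width: 0.0679
grip_force: 0.0
time_s: 3.42
ee_pos: [0.6623, -0.2662, 0.0482]
eef_rot: [3.141, -0.001, 0.58]
force: [-1.2, 1.8, 5.0]
grip_width: 0.0435
grip_force: 60.0
time_s: 3.92
ee_pos: [0.6621, -0.2663, 0.0629]
eef_rot: [3.141, -0.0, 0.58]
force: [0.8, 0.8, -1.9]
grip_width: 0.0441
grip_force: 60.0
```

View pics/s4.png

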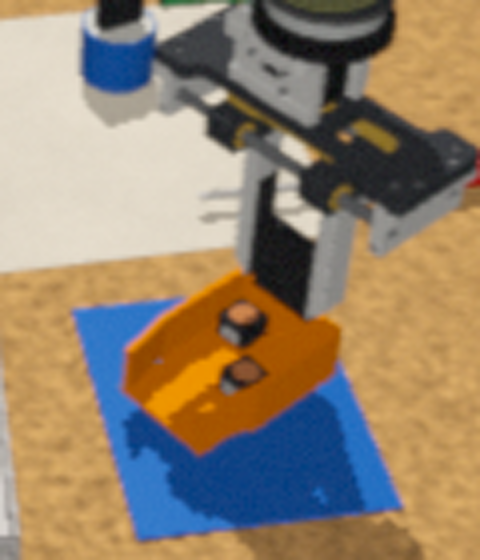

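```bash
python3 -m pendant '[[[0,0,0.5],0],[[0,0,1],0],[[0,0,1.2],0],[[0,0,1.1],0],[[0,0,0.6],0],[[-0.6,0,0],0],[[-1.1,0,0],0],[[-1.6,0,0],0],[[-2,0,0],0],[[-2.2,0,0],0],[[-2.3,0,0],0],[[-2.2,0,0],0],[[-2,0,0],0],[[-1.6,0,0],0],[[-1.2,0,0],0],[[-0.9,0,0],0],[[-0.6,0,0],0],[[0,0,0],0],[[0,0,0],0]]'
python3 - <<'E'
from h import *
b=cam("side","s5",(220,190,400,360),4)
h=np.array([np.cos(-2.56),np.sin(-2.56),0]);o=ctrl.get_obs()["ee_pos"]; s=o+.099*h-[0,0,.0453]; l=np.array([-h[1],h[0],0])
print("spout",s); c=lambda q:(q-np.array([220,190]))*4
print([c(p(b,s+k*l)) for k in(-.0285,.0285)])
E
```

```text
time_s: 5.55
ee_pos: [0.4792, -0.2663, 0.1066]
eef_rot: [3.141, -0.0, 0.58]
force: [-0.8, 0.3, -2.1]
grip_width: 0.0434
grip_force: 60.0
spout [ 0.39665224 -0.32060528  0.06120147]
[array([262.8, 406.8]), array([326., 466.])]
```

View pics/s5.png

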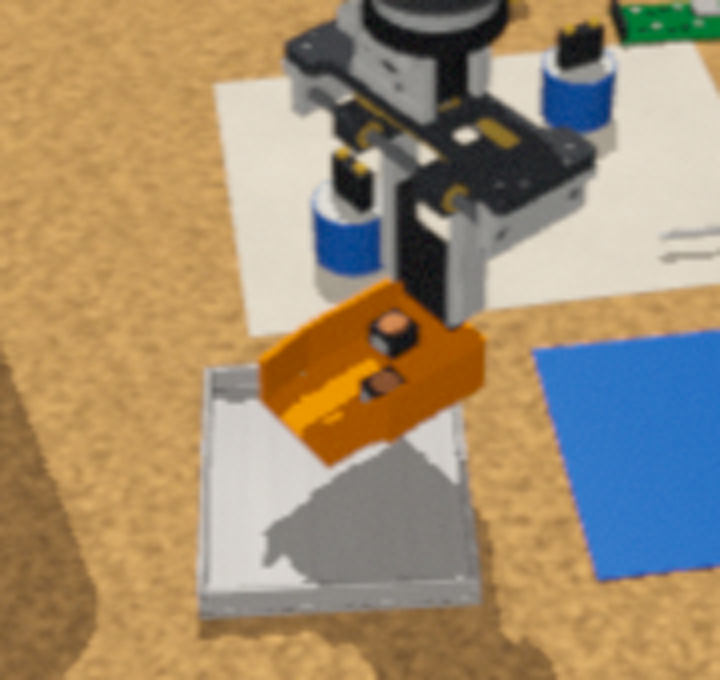

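```bash
cat > o.py <<'E'
from h import *
import sys
b=cam("side",sys.argv[1] if len(sys.argv)>1 else "tmp",(220,190,400,360),4); m=cv2.inRange(cv2.cvtColor(b["color"][190:360,220:400],cv2.COLOR_RGB2HSV),(5,200,110),(16,255,255))
n,l,s,_=cv2.connectedComponentsWithStats(m); k=1+np.argmax(s[1:,4]); ys,xs=np.nonzero(l==k)
print("orange bbox x4:",s[k]*4,"lowest",xs[ys.argmax()]*4,ys.max()*4,"leftmost",xs.min()*4,ys[xs.argmin()]*4)
E
python3 o.py
python3 -m pendant '[[[0,0,0],0],[[0,0,0],0],[[0,0,0],0]]' 0 20; python3 o.py
python3 -m pendant '[[[0,0,0],0],[[0,0,0],0],[[0,0,0],0]]' 0 12; python3 o.py
```

```text
orange bbox x4: [ 264  284  220  180 4516] lowest 328 460 leftmost 264 364
time_s: 5.9
ee_pos: [0.4791, -0.2661, 0.1063]
eef_rot: [-3.141, 0.0, 0.58]
force: [0.3, -0.1, -1.7]
grip_width: 0.0437
grip_force: 20.0
orange bbox x4: [ 260  284  224  180 4556] lowest 328 460 leftmost 260 364
time_s: 6.2
ee_pos: [0.479, -0.2662, 0.1064]
eef_rot: [3.142, 0.0, 0.58]
force: [0.1, 0.6, -2.1]
grip_width: 0.0441
grip_force: 12.0
orange bbox x4: [ 260  284  224  180 4564] lowest 328 460 leftmost 260 364
```

```bash

python3 -m pendant '[[[0,0,0],0],[[0,0,0],0],[[0,0,0],0]]' 0 8|grep force; python3 o.py
python3 -m pendant '[[[0,0,0],0],[[0,0,0],0],[[0,0,0],0]]' 0 6|grep force; python3 o.py
python3 -m pendant '[[[0,0,0],0],[[0,0,0],0],[[0,0,0],0]]' 0 5|grep force; python3 o.py
```

```text
force: [-0.8, -0.1, -2.1]
grip_force: 8.0
orange bbox x4: [ 260  284  224  180 4572] lowest 328 460 leftmost 260 364
force: [-0.1, 0.3, -1.9]
grip_force: 6.0
orange bbox x4: [ 260  284  224  180 4544] lowest 328 460 leftmost 260 364
force: [0.1, -0.5, -2.2]
grip_force: 5.0
orange bbox x4: [ 260  284  224  180 4556] lowest 328 460 leftmost 260 364
```

```bash

python3 -m pendant '[[[0,0,0],0],[[0,0,0],0],[[0,0,0],0]]' 0 4|grep force; python3 o.py
python3 -m pendant '[[[0,0,0],0],[[0,0,0],0],[[0,0,0],0]]' 0 3.4|grep force; python3 o.py
python3 -m pendant '[[[0,0,0],0],[[0,0,0],0],[[0,0,0],0]]' 0 3|grep force; python3 o.py
```

```text
force: [0.4, 1.0, -2.1]
grip_force: 4.0
orange bbox x4: [ 260  284  224  180 4564] lowest 328 460 leftmost 260 364
force: [-0.0, -0.5, -1.2]
grip_force: 3.4
orange bbox x4: [ 264  284  224  180 4532] lowest 328 460 leftmost 264 368
force: [0.1, -0.2, -2.2]
grip_force: 3.0
orange bbox x4: [ 264  284  224  184 4572] lowest 332 464 leftmost 264 368
```

Even at 3 N the grip barely yields, so gravity alone won't swing the scoop. Instead I'll turn the scoop to face the tray's −x wall, lower it into the tray, and use that wall as a stop so the scoop pivots nose-down between the fingers.

```bash

python3 -m pendant '[[[0,0,0],0],[[0,0,0],0],[[0,0,0],0],[[-0.3,-0.6,0],-0.08],[[-0.4,-0.7,0],-0.1],[[-0.4,-0.7,0],-0.1],[[-0.4,-0.7,0],-0.1],[[-0.4,-0.7,0],-0.1],[[-0.3,-0.5,0],-0.08],[[-0.1,-0.3,0],-0.06],[[0,0,-0.6],0],[[0,0,-0.9],0],[[0,0,-0.9],0],[[0,0,-0.9],0],[[0,0,-0.8],0],[[0,0,-0.6],0],[[0,0,-0.3],0],[[0,0,0],0],[[0,0,0],0]]' 0 40
python3 o.py s6
```

```text
time_s: 9.63
ee_pos: [0.4561, -0.3082, 0.0565]
eef_rot: [3.142, -0.0, -0.04]
force: [-0.2, -0.8, -2.6]
grip_width: 0.0436
grip_force: 40.0
orange bbox x4: [ 232  396  188  136 3924] lowest 292 528 leftmost 232 412
```

View pics/s6.png

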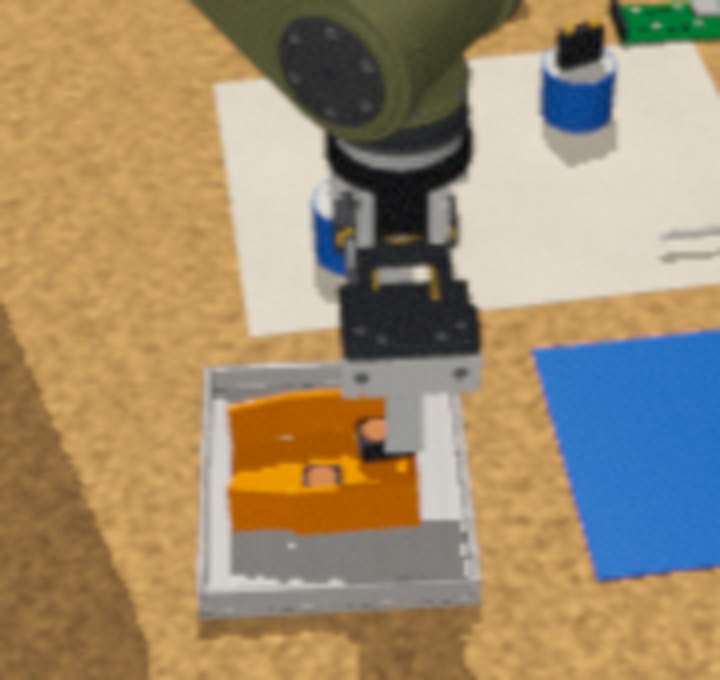

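Side view: the scoop sits level inside the tray, heading −x, with its spout about 8 mm from the −x wall. I'll push it gently against the wall with a light grip and follow the arc to about 20°.

```bash

python3 -m pendant '[[[0,0,-0.2],0],[[-0.3,0,0],0],[[-0.3,0,0],0],[[-0.2,0,0],0],[[-0.2,0,0.1],0],[[-0.2,0,0.2],0],[[-0.2,0,0.3],0],[[-0.2,0,0.3],0],[[0,0,0],0]]' 0 5
python3 o.py
python3 -m pendant '[[[-0.3,0,0.3],0],[[-0.3,0,0.3],0],[[-0.3,0,0.3],0],[[-0.3,0,0.3],0],[[-0.3,0,0.3],0],[[-0.3,0,0.3],0],[[0,0,0],0]]' 0 5
python3 o.py s7
```

```text
time_s: 10.43
ee_pos: [0.4399, -0.3084, 0.0643]
eef_rot: [3.141, -0.001, -0.04]
force: [0.0, 0.1, -1.6]
grip_width: 0.0439
grip_force: 5.0
orange bbox x4: [ 208  392  188  140 4176] lowest 212 528 leftmost 208 412
time_s: 11.07
ee_pos: [0.4215, -0.3083, 0.082]
eef_rot: [3.141, -0.0, -0.04]
force: [0.2, -1.0, -2.1]
grip_width: 0.044
grip_force: 5.0
orange bbox x4: [ 196  368  196  164 4476] lowest 216 528 leftmost 196 492
```

View pics/s7.png

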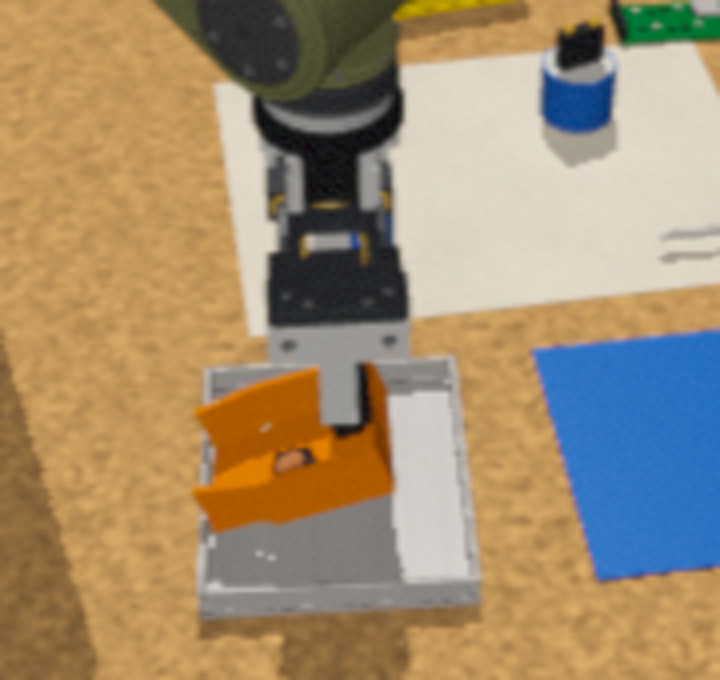

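```bash

python3 -m pendant '[[[-0.15,0,0.05],0],[[-0.15,0,0.05],0],[[-0.15,0,0.05],0],[[-0.15,0,0.08],0],[[-0.15,0,0.08],0],[[-0.15,0,0.08],0],[[-0.15,0,0.08],0],[[-0.15,0,0.08],0],[[-0.15,0,0.08],0],[[0,0,0],0]]' 0 5 | grep -v rot
python3 o.py s8a
python3 -m pendant '[[[-0.13,0,0.06],0],[[-0.13,0,0.06],0],[[-0.13,0,0.06],0],[[-0.13,0,0.06],0],[[-0.13,0,0.06],0],[[-0.13,0,0.06],0],[[-0.13,0,0.06],0],[[-0.13,0,0.06],0],[[0,0,0],0],[[0,0,0],0]]' 0 5 | grep -v rot
python3 o.py s8b
python3 -c "
import cv2,numpy as np
a,b=[cv2.imread(f'pics/s8{k}.png')[320:640,160:520] for k in 'ab'];cv2.imwrite('pics/s8.png',np.hstack([a,b]))"
```

```text
time_s: 11.95
ee_pos: [0.4083, -0.3082, 0.0879]
force: [4.0, -0.1, 4.3]
grip_width: 0.044
grip_force: 5.0
orange bbox x4: [ 188  356  196  176 4456] lowest 216 528 leftmost 188 496
time_s: 12.83
ee_pos: [0.3979, -0.3081, 0.0925]
force: [3.7, 0.8, 2.7]
grip_width: 0.044
grip_force: 5.0
orange bbox x4: [ 188  352  192  176 4328] lowest 216 524 leftmost 188 500
```

View pics/s8.png

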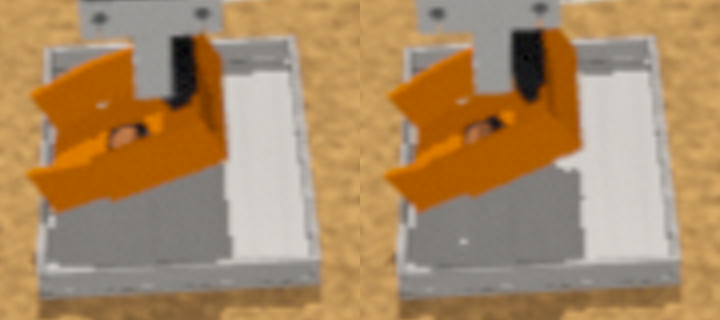

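```bash

python3 -m pendant '[[[0,0,0.2],0],[[0,0,0.2],0],[[0,0,0.2],0],[[0,0,0],0]]' 0 4 | grep -v rot
python3 -m pendant '[[[-0.15,0,0.1],0],[[-0.15,0,0.1],0],[[-0.15,0,0.1],0],[[-0.15,0,0.1],0],[[-0.15,0,0.1],0],[[-0.15,0,0.1],0],[[0,0,0],0]]' | grep -v rot
python3 o.py s9
```

```text
time_s: 13.22
ee_pos: [0.3979, -0.3082, 0.0986]
force: [0.2, 0.9, -2.1]
grip_width: 0.044
grip_force: 4.0
time_s: 13.8
ee_pos: [0.3889, -0.3083, 0.1048]
force: [1.2, 0.2, -0.7]
grip_width: 0.044
grip_force: 4.0
orange bbox x4: [ 176  332  192  188 4384] lowest 208 516 leftmost 176 484
```

View pics/s9.png

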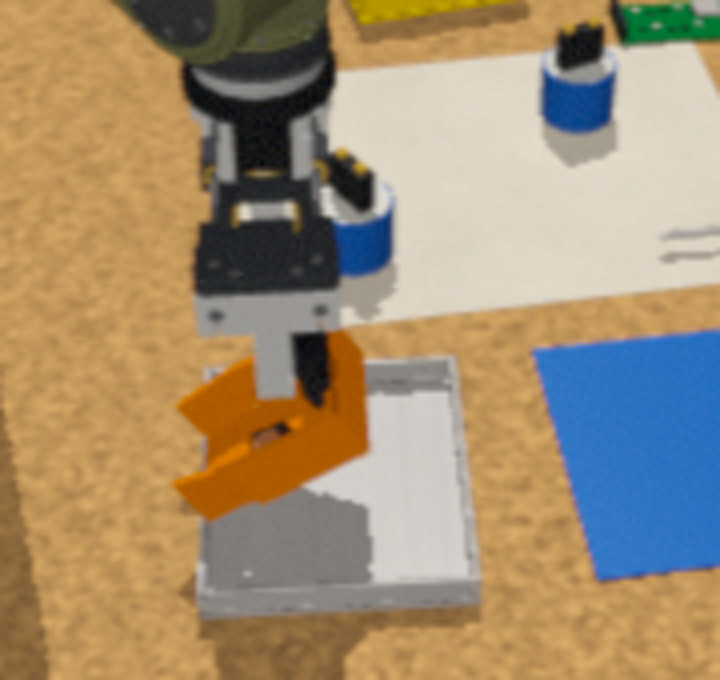

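```bash
cat > fit.py <<'E'
from h import *
from scipy.optimize import least_squares
def pj(c,P):
    q=c["camera_from_world"]@np.r_[P,1]; q=c["intrinsics"]@q[:3]; return q[:2]/q[2]
def fit(pts,hd=np.pi-.04,x0=(.4,-.305,.05,.5),crop=(220,190),s=4):
    b=ctrl.camera("side"); h=np.array([np.cos(hd),np.sin(hd),0]);l=np.array([-h[1],h[0],0]);z=np.array([0,0,1])
    def P(a,m):
        m=np.array(m)/1e3;c,sn=np.cos(a[3]),np.sin(a[3])
        return np.r_[a[:3]]+h*(m[0]*c+m[2]*sn)+l*m[1]+z*(-m[0]*sn+m[2]*c)
    r=lambda a:np.concatenate([pj(b,P(a,m))-(np.array(crop)+np.array(q)/s) for m,q in pts])
    R=least_squares(r,x0); a=R.x
    print("origin",a[:3].round(4),"tilt deg",np.degrees(a[3]).round(1),"res",R.fun.round(1).tolist())
    print("spout",P(a,(55,0,0)).round(4),"grip",P(a,(-44,0,64)).round(4),"obs tcp",ctrl.get_obs()["ee_pos"].round(4))
E
python3 - <<'E'
from fit import *
fit([((55,28.5,0),(208,518)),((-50,38,0),(368,450)),((55,28.5,34),(176,486)),((55,-28.5,34),(178,406)),((-50,38,36),(345,432))][:4])
E
```

```text
origin [ 0.3956 -0.2931  0.0309] tilt deg 32.3 res [0.6, -0.2, 0.2, 0.2, -0.5, -0.6, -0.4, 0.6]
spout [ 0.3492 -0.2912  0.0014] grip [ 0.3986 -0.2932  0.1085] obs tcp [ 0.3891 -0.3083  0.1046]
```

```bash

python3 -m pendant '[[[0,0,0],0],[[0,0,0.2],0],[[0,0,0],0],[[0,0,0],0],[[0.8,0,0],0],[[2,0,0],0],[[2.6,0,0],0],[[1.6,0,0],0],[[0.5,0,0],0],[[0,0,0],0],[[0,0,0],0]]' 0 40 | grep -v rot
python3 o.py s10
```

```text
time_s: 14.82
ee_pos: [0.4637, -0.308, 0.1062]
force: [0.9, 0.7, -2.1]
grip_width: 0.0441
grip_force: 40.0
orange bbox x4: [ 316  320  192  184 4188] lowest 344 500 leftmost 316 384
```

View pics/s10.png

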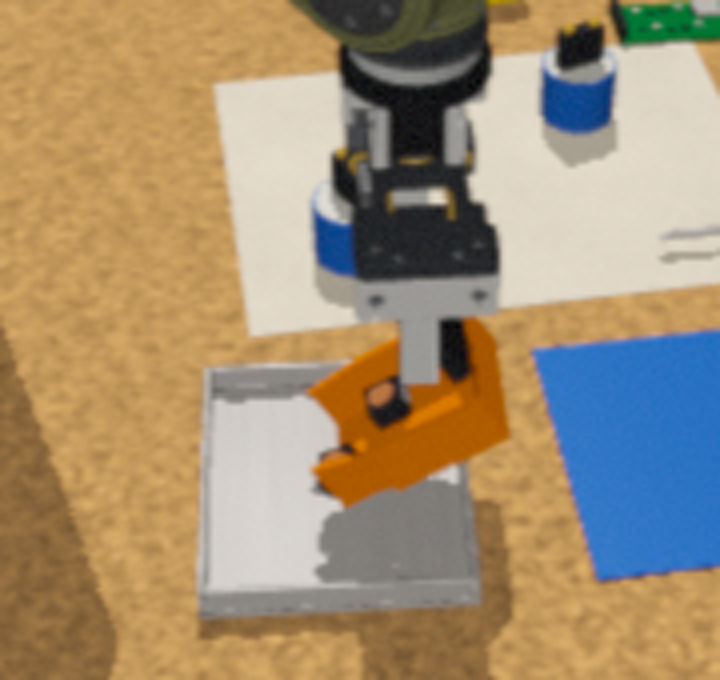

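The jerk worked: one choke is already at the mouth (335,460) and the other has moved to (385,395). I'll repeat it with an abrupt reversal.

```bash

python3 -m pendant '[[[0,0,0.3],0],[[-0.3,0,0],0],[[-0.6,0,0],0],[[-0.9,0,0],0],[[-1.2,0,0],0],[[-1.4,0,0],0],[[0.8,0,0],0],[[2,0,0],0],[[2,0,0],0],[[0.3,0,0],0],[[0,0,0],0],[[0,0,0],0]]' 0 40 | grep -v rot
python3 o.py s11
```

```text
time_s: 15.87
ee_pos: [0.4704, -0.3081, 0.1093]
force: [-0.4, 0.4, -1.2]
grip_width: 0.0434
grip_force: 40.0
orange bbox x4: [ 324  312  196  188 4512] lowest 360 496 leftmost 324 388
```

View pics/s11.png

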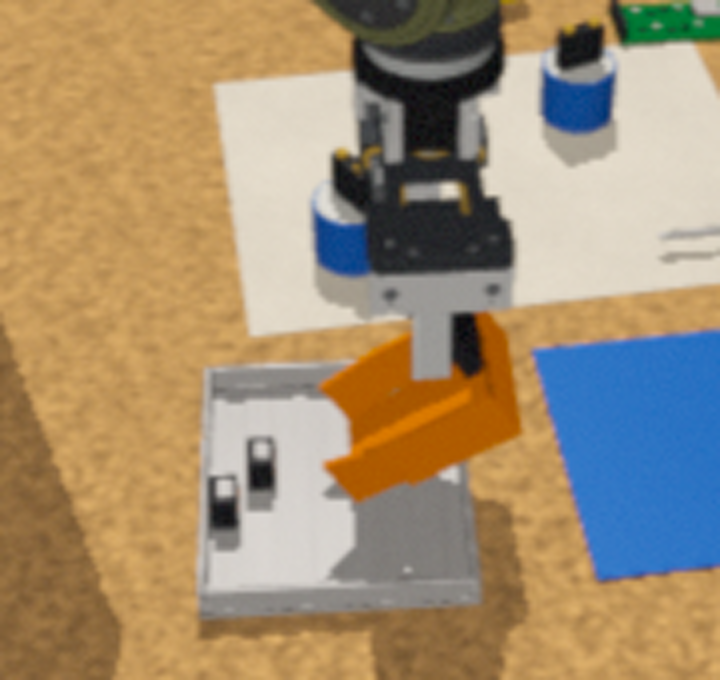

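Both chokes lie in the tray at (260,465) and (223,503), and the scoop is empty. Next I'll carry it to the mat, touch the spout down and let it pivot back flat.

```bash

python3 -m pendant '[[[0,0,1.5],0],[[0,0,2],0],[[0.5,0.1,0.5],0],[[2,0.2,0],0],[[2.5,0.2,0],0],[[2.5,0.2,0],0],[[2.5,0.2,0],0],[[2.5,0.2,0],0],[[1.5,0,0],0],[[0.3,0,0],0],[[0,0,-1.5],0],[[0,0,-1.5],0],[[0,0,-1],0],[[0,0,-0.5],0],[[0,0,0],0]]' 0 40 | grep -v rot
python3 -m pendant '[[[0,0,0],0],[[0,0,-0.3],0],[[0,0,-0.3],0],[[0,0,-0.3],0],[[0,0,0],0]]' 0 5 | grep -v rot
python3 -m pendant '[[[0,0,-0.3],0],[[0,0,-0.3],0],[[0,0,-0.3],0],[[0,0,0],0]]' 0 5 | grep -v rot
```

```text
time_s: 17.17
ee_pos: [0.6132, -0.2971, 0.1034]
force: [-0.1, 0.2, -1.7]
grip_width: 0.0434
grip_force: 40.0
time_s: 17.58
ee_pos: [0.6139, -0.2971, 0.0949]
force: [-0.5, -0.2, -1.8]
grip_width: 0.044
grip_force: 5.0
time_s: 17.92
ee_pos: [0.6146, -0.2972, 0.0868]
force: [0.7, 0.2, 2.3]
grip_width: 0.044
grip_force: 5.0
```

```bash

python3 -m pendant '[[[0.5,0,-0.3],0],[[0.5,0,-0.3],0],[[0.5,0,-0.35],0],[[0.5,0,-0.4],0],[[0,0,0],0]]' 0 5 | grep -v rot
python3 -m pendant '[[[0.5,0,-0.45],0],[[0.5,0,-0.45],0],[[0.4,0,-0.45],0],[[0,0,0],0]]' 0 5 | grep -v rot
python3 -m pendant '[[[0.4,0,-0.35],0],[[0.4,0,-0.4],0],[[0,0,0],0]]' 0 5 | grep -v rot
python3 -c "
from h import *
b=cam('side','tmp',(335,190,515,360),4)"
python3 - <<'E'
from h import *
b=cam("side"); m=cv2.inRange(cv2.cvtColor(b["color"],cv2.COLOR_RGB2HSV),(5,200,110),(16,255,255)); m[:220]=0;m[:,:340]=0;m[:,440:]=0
n,l,s,_=cv2.connectedComponentsWithStats(m);k=1+np.argmax(s[1:,4]);cnt=cv2.findContours((l==k).astype(np.uint8),0,2)[0][0]
print(cv2.approxPolyDP(cnt,2.0,True)[:,0].tolist())
for m in[(55,-28.5,0),(55,28.5,0),(55,-28.5,34),(55,28.5,34),(-50,38,36),(-50,38,0),(-50,-38,36)]:
    x,y,z=np.array(m)/1e3; print(m,p(b,[.6257-x,-.2956-y,.003+z]))
E
```

```text
time_s: 18.33
ee_pos: [0.6354, -0.2971, 0.0724]
force: [2.5, -1.3, 5.6]
grip_width: 0.0438
grip_force: 5.0
time_s: 18.67
ee_pos: [0.6483, -0.2967, 0.0576]
force: [1.4, 0.5, 0.4]
grip_width: 0.044
grip_force: 5.0
time_s: 18.92
ee_pos: [0.6561, -0.2969, 0.0505]
force: [0.9, -0.2, -0.3]
grip_width: 0.0439
grip_force: 5.0
[[405, 280], [384, 279], [368, 283], [368, 295], [372, 297], [404, 293]]
(55, -28.5, 0) [366.3 293.5]
(55, 28.5, 0) [371.  311.7]
(55, -28.5, 34) [367.1 283.1]
(55, 28.5, 34) [371.9 301.2]
(-50, 38, 36) [419.1 299.7]
(-50, 38, 0) [417.3 310.8]
(-50, -38, 36) [410.2 276.1]
```

```bash
cat > m.py <<'E'
from h import *
b=cam("side"); m=cv2.inRange(cv2.cvtColor(b["color"],cv2.COLOR_RGB2HSV),(3,215,70),(19,255,255)); m[:220]=0;m[:,:345]=0;m[:,440:]=0
n,l,s,_=cv2.connectedComponentsWithStats(m);k=1+np.argmax(s[1:,4]);cnt=cv2.findContours((l==k).astype(np.uint8),0,2)[0][0]
print(s[k],cv2.approxPolyDP(cnt,1.5,True)[:,0].tolist())
E
python3 m.py
```

```text
[ 368  278   50   34 1299] [[417, 298], [415, 294], [404, 293], [405, 280], [384, 279], [368, 283], [368, 295], [372, 311], [416, 308]]
```

```bash

python3 -m pendant '[[[0.2,0,-0.2],0],[[0.1,0,-0.2],0],[[0,0,-0.1],0],[[0,0,0],0]]' 0 3 | grep -v rot; python3 m.py
python3 -m pendant '[[[0,0,0],0],[[0,0,0],0],[[0,0,0],0],[[0,0,0],0],[[0,0,0],0]]' 0.72 | grep -v rot
python3 -m pendant '[[[0,0,1],0],[[0,0,2],0],[[0,0,3],0],[[0,0,3],0],[[0,0,3],0],[[0,0,0],0]]' | grep -v rot; python3 m.py
```

```text
time_s: 19.4
ee_pos: [0.6592, -0.2971, 0.0469]
force: [1.5, 0.1, -0.1]
grip_width: 0.0442
grip_force: 3.0
[ 369  279   49   34 1325] [[417, 297], [416, 295], [405, 294], [406, 282], [404, 280], [382, 280], [369, 284], [369, 296], [373, 311], [385, 310], [395, 312], [416, 310]]
time_s: 19.87
ee_pos: [0.6591, -0.2972, 0.0471]
force: [-0.5, -0.5, -0.1]
grip_width: 0.0673
grip_force: 0.0
time_s: 20.37
ee_pos: [0.6609, -0.298, 0.1755]
force: [-0.5, -0.5, 1.9]
grip_width: 0.0674
grip_force: 0.0
[ 368  279   50   34 1408] [[408, 279], [382, 280], [369, 283], [368, 292], [372, 310], [388, 312], [416, 310], [417, 298], [411, 293]]
```

```bash
cat > caps.py <<'E'
from h import *
def comps(m,a=4):
    n,l,s,c=cv2.connectedComponentsWithStats(m); return [(s[i].tolist(),c[i].round(1).tolist()) for i in range(1,n) if s[i,4]>=a]
t=cam("top","tt"); b=cam("side","ss")
T,B=[cv2.cvtColor(k["color"],cv2.COLOR_RGB2HSV) for k in(t,b)]
print("green top",comps(cv2.inRange(T,(45,110,30),(85,255,255)),15)); print("green side",comps(cv2.inRange(B,(45,110,30),(85,255,255)),15))
def studs(c,H,z=.0775):
    m=cv2.inRange(H,(14,110,90),(30,255,255)); near=cv2.dilate(cv2.inRange(H,(0,0,0),(180,255,70)),np.ones((3,3)))
    return [(q,w(c,*q,z)[:2]) for s,q in comps(m&near,2) if s[4]<40]
for n,c,H in(("top",t,T),("side",b,B)):
    L=studs(c,H); print(n)
    for i in range(len(L)):
        for j in range(i):
            d=L[i][1]-L[j][1]; r=np.linalg.norm(d)
            if .014<r<.03: print(L[i][0],L[j][0],"mid",(L[i][1]+L[j][1])/2,"yaw",np.arctan2(d[1],d[0])%np.pi,"sep",r)
E
python3 caps.py
```

```text
green top [([255, 90, 19, 52, 564], [264.9, 119.7]), ([0, 273, 6, 4, 18], [2.2, 274.1])]
green side [([375, 191, 29, 10, 197], [387.1, 195.7])]
top
[437.5, 83.0] [432.8, 87.3] mid [ 0.80155 -0.2878 ] yaw 2.317915325566008 sep 0.01662919120101754
[448.8, 87.2] [437.5, 83.0] mid [ 0.8019 -0.3076] yaw 1.201667461254388 sep 0.02937890399589474
[457.5, 89.0] [464.5, 84.5] mid [ 0.7982  -0.35165] yaw 2.1562446574810874 sep 0.021716583525039117
[457.5, 89.0] [448.8, 87.2] mid [ 0.7944  -0.33195] yaw 1.3670888579826206 sep 0.021749712641779922
[432.0, 113.5] [432.0, 104.5] mid [ 0.7398  -0.27695] yaw 3.093802981425021 sep 0.02302628932329308
[436.5, 132.1] [445.8, 128.2] mid [ 0.6864  -0.29655] yaw 1.9793396357133648 sep 0.025171610993339314
[528.2, 144.5] [531.5, 137.0] mid [ 0.66155 -0.5111 ] yaw 2.663240222211135 sep 0.021289668856043806
[265.5, 145.0] [257.0, 145.0] mid [0.6462  0.13325] yaw 1.5808462396879297 sep 0.019901004999748114
[526.0, 155.5] [528.2, 144.5] mid [ 0.6384 -0.5023] yaw 2.8642573144400627 sep 0.02848859420891102
[525.0, 163.0] [526.0, 155.5] mid [ 0.6154  -0.49635] ya
[... 7073 characters left out ...]
434116828
[423.5, 208.0] [430.5, 207.0] mid [ 0.77495 -0.0436 ] yaw 0.11884034456776504 sep 0.020242776489404812
[54.3, 211.0] [57.7, 205.0] mid [-0.2144  0.0674] yaw 1.5707963267948966 sep 0.0278
[407.0, 214.5] [408.0, 209.5] mid [ 0.7176 -0.0576] yaw 1.1999050379822356 sep 0.023175849498993546
[411.0, 219.5] [407.0, 214.5] mid [ 0.7158 -0.0797] yaw 1.7800758772424332 sep 0.02310411218809325
[308.8, 232.2] [305.0, 229.0] mid [ 0.44525 -0.1064 ] yaw 2.1059471719175695 sep 0.01627544162227251
[409.5, 287.5] [408.0, 281.0] mid [ 0.65125 -0.3212 ] yaw 1.4760805808064201 sep 0.020090047287151934
[412.6, 294.1] [409.5, 287.5] mid [ 0.651   -0.34125] yaw 1.6403357594761878 sep 0.020148697228356976
```

```bash
cat > bl.py <<'E'
from h import *
b=cam("side"); H=cv2.cvtColor(b["color"],cv2.COLOR_RGB2HSV); m=cv2.inRange(H,(105,170,60),(125,255,255)); m[275:]=0; m[:150]=0; m[:,:230]=0; m[:,470:]=0
n,l,s,c=cv2.connectedComponentsWithStats(m)
for i in range(1,n):
    x,y,ww,hh,a=s[i]
    if a>60: print("blue",s[i],"base centre ~",w(b,x+ww/2-.5,y+hh-1,0)[:2]+[-.001,.027])
E
python3 bl.py
python3 -m pendant '[[[-1.1,1,0],0.119],[[-1.2,1.1,0],0.119],[[-1.2,1.1,0],0.119],[[-1.2,1.1,0],0.119],[[-1.2,1.1,0],0.119],[[-1.2,1.1,0],0.119],[[-1.2,1.1,0],0.119],[[-1.2,1.1,0],0.119],[[-1.2,1.1,0],0.119],[[-1.2,1.1,0],0.119],[[-1.2,1.1,0],0.119],[[-1.2,1.1,0],0.119],[[-1.2,1.1,0],0.119],[[-1.2,1.1,0],0.119],[[-1.2,1.1,0],0.119],[[-1.2,1.1,0],0.119],[[-1.2,1.1,0],0.119],[[-1.1,1.1,0],0.119],[[0,0,0],0],[[0,0,0],0]]' 1
python3 bl.py
```

```text
blue [356 210  17  12 170] base centre ~ [0.6172 0.0436]
blue [299 244  18  14 191] base centre ~ [ 0.4434 -0.0916]
time_s: 22.23
ee_pos: [0.4449, -0.1001, 0.1667]
eef_rot: [-3.141, -0.0, 2.099]
force: [0.1, -0.9, 0.0]
grip_width: 0.0937
grip_force: 0.0
blue [356 209  17  14 171] base centre ~ [0.6163 0.039 ]
blue [299 244  18  14 191] base centre ~ [ 0.4434 -0.0916]
```

```bash
python3 -m pendant '[[[0,0,-2],0],[[0,0,-2.5],0],[[0,0,-2.5],0],[[0,0,-2],0],[[0,0,-1.5],0],[[0,0,-0.8],0],[[0,0,0],0],[[0,0,0],0]]'|grep -v rot
python3 -m pendant '[[[0,0,0],0],[[0,0,0],0],[[0,0,0],0],[[0,0,0],0],[[0,0,0],0],[[0,0,0],0],[[0,0,0],0],[[0,0,0],0],[[0,0,0],0]]' 0 25
python3 -m pendant '[[[0,0,1],0],[[0,0,2],0],[[0,0,2],0],[[0,0,2],0],[[0,0,1.5],0],[[0,0,0],0]]'|grep -v rot; python3 bl.py
```

```text
time_s: 22.95
ee_pos: [0.4454, -0.1005, 0.0542]
force: [-0.6, -0.7, 0.1]
grip_width: 0.094
grip_force: 0.0
time_s: 23.7
ee_pos: [0.4451, -0.1002, 0.0541]
eef_rot: [3.142, 0.0, 2.102]
force: [0.7, -0.4, -0.3]
grip_width: 0.0371
grip_force: 0.0
time_s: 24.2
ee_pos: [0.4463, -0.1005, 0.1425]
force: [-0.3, -0.5, 1.1]
grip_width: 0.0004
grip_force: 0.0
blue [356 210  17  13 170] base centre ~ [0.6163 0.039 ]
blue [299 244  18  14 192] base centre ~ [ 0.4434 -0.0916]
```

The lift began before the fingers had closed; the cap has not moved. I'll repeat it with a longer close.

```bash
python3 -m pendant '[[[0,0,0],0],[[0,0,0],0],[[0,0,0],0],[[0,0,0],0],[[0,0,0],0],[[0,0,0],0],[[0,0,0],0],[[0,0,0],0],[[0,0,0],0],[[0,0,-2],0],[[0,0,-2.5],0],[[0,0,-2],0],[[0,0,-1.5],0],[[0,0,-0.8],0],[[0,0,0],0]]' 0.6|grep -v rot
python3 -m pendant '[[[0,0,0],0],[[0,0,0],0],[[0,0,0],0],[[0,0,0],0],[[0,0,0],0],[[0,0,0],0],[[0,0,0],0],[[0,0,0],0],[[0,0,0],0],[[0,0,0],0],[[0,0,0],0]]' 0 25

```

```text
time_s: 25.5
ee_pos: [0.4444, -0.1, 0.0498]
force: [0.6, 0.5, -0.4]
grip_width: 0.0564
grip_force: 0.0
time_s: 26.42
ee_pos: [0.445, -0.1002, 0.0509]
eef_rot: [-3.141, -0.0, 2.102]
force: [-0.6, 0.8, -2.3]
grip_width: 0.0119
grip_force: 25.0
```

```bash
python3 -m pendant '[[[0,0,1],0],[[0,0,2],0],[[0,0,3],0],[[0,0,2.5],0],[[0,0,1.5],0],[[0.5,1.5,0],0],[[0.5,2.5,0],0],[[0.7,3.4,0],0],[[0.7,3.6,0],0],[[0.7,3.6,0],0],[[0.7,3.6,0],0],[[0.7,3.6,0],0],[[0.7,3.6,0],0],[[0.7,3.6,0],0],[[0.7,3.6,0],0],[[0.6,3.3,0],0],[[0.5,2.5,0],0],[[0.3,1.5,0],0],[[0,0.4,0],0],[[0,0,0],0]]' 0 40
python3 - <<'E'
from h import *
# box rim re-measured from side: yellow mask, corner estimate at rim height
for n,lo in(("side",(24,200,120)),("top",(24,200,120))):
    b=cam(n); H=cv2.cvtColor(b["color"],cv2.COLOR_RGB2HSV); m=cv2.inRange(H,(22,190,90),(34,255,255))
    k,l,s,c=cv2.connectedComponentsWithStats(m); i=1+np.argmax(s[1:,4]); h=cv2.convexHull(np.argwhere(l==i)[:,::-1].astype(np.int32))
    print(n,s[i],[ (q.tolist(),w(b,*q,.044)[:2].tolist()) for q in cv2.approxPolyDP(h,4,True)[:,0]])
E
```

```text
time_s: 28.08
ee_pos: [0.5247, 0.3033, 0.1512]
eef_rot: [-3.141, -0.0, 2.103]
force: [-0.7, -0.0, -1.7]
grip_width: 0.0118
grip_force: 40.0
side [ 296  151   56   45 1868] [([351, 188], [0.5967, 0.124]), ([310, 195], [0.4721, 0.1009]), ([296, 156], [0.4477, 0.334]), ([335, 151], [0.58, 0.3529])]
top [ 179  164   71   64 3090] [([249, 220], [0.4729, 0.1617]), ([198, 226], [0.4586, 0.28]), ([179, 173], [0.5857, 0.3307]), ([241, 164], [0.6087, 0.1842])]
```

```bash
python3 -m pendant '[[[0,0,-1.5],0],[[0,0,-2],0],[[0,0,-2],0],[[0,0,-1.5],0],[[0,0,-1],0],[[0,0,-0.6],0],[[0,0,-0.4],0],[[0,0,-0.3],0],[[0,0,-0.2],0],[[0,0,0],0]]'|grep -v rot
```

```text
time_s: 29.02
ee_pos: [0.5252, 0.3028, 0.0563]
force: [-0.3, 0.2, -2.0]
grip_width: 0.0117
grip_force: 40.0
```

```bash
python3 -m pendant '[[[0,0,-0.1],0],[[0,0,-0.1],0],[[0,0,0],0]]'|grep -v rot
python3 -m pendant '[[[0,0,0],0],[[0,0,0],0],[[0,0,0],0],[[0,0,0],0],[[0,0,0],0],[[0,0,0],0]]' 0.4|grep -v rot
python3 -m pendant '[[[0,0,1],0],[[0,0,2],0],[[0,0,3],0],[[0,0,4],0],[[0,0,0],0]]'|grep -v rot; python3 bl.py
```

```text
time_s: 29.27
ee_pos: [0.5254, 0.303, 0.0547]
force: [0.2, -0.4, 2.5]
grip_width: 0.0116
grip_force: 40.0
time_s: 29.77
ee_pos: [0.5251, 0.3028, 0.054]
force: [-0.2, -0.3, 0.4]
grip_width: 0.0377
grip_force: 0.0
time_s: 30.18
ee_pos: [0.5274, 0.3041, 0.1625]
force: [-0.4, -0.7, 0.8]
grip_width: 0.0377
grip_force: 0.0
blue [314 162  14  12 131] base centre ~ [0.523  0.3169]
blue [356 209  17  14 173] base centre ~ [0.6163 0.039 ]
```

```bash
python3 - <<'E'
from h import *
t=cam("top"); H=cv2.cvtColor(t["color"],cv2.COLOR_RGB2HSV)[140:175,290:318]
m=cv2.inRange(H,(0,0,0),(180,255,75))|cv2.inRange(H,(12,100,80),(30,255,255))
k,l,s,c=cv2.connectedComponentsWithStats(m)
for i in range(1,k):
    if s[i,4]>12:
        P=np.argwhere(l==i)[:,::-1]+[290,140]; W=np.array([w(t,*q,.068)[:2] for q in P]); e,v=np.linalg.eigh(np.cov(W.T)); print(s[i],W.mean(0),"yaw",np.arctan2(v[1,1],v[0,1])%np.pi,np.sqrt(e))
E
```

```text
[11 10  7 16 65] [0.61941692 0.03286154] yaw 0.28606568282227407 [0.00305135 0.01058134]
```

```bash
python3 -m pendant '[[[0.6,-1.8,0],-0.119],[[0.6,-1.8,0],-0.119],[[0.6,-1.8,0],-0.119],[[0.6,-1.8,0],-0.119],[[0.6,-1.8,0],-0.119],[[0.6,-1.8,0],-0.119],[[0.6,-1.8,0],-0.119],[[0.6,-1.8,0],-0.119],[[0.6,-1.8,0],-0.119],[[0.6,-1.8,0],-0.119],[[0.6,-1.8,0],-0.119],[[0.6,-1.8,0],-0.119],[[0.6,-1.8,0],-0.119],[[0.6,-1.8,0],-0.119],[[0.7,-2,0],-0.119],[[0,0,0],0],[[0,0,0],0]]' 0.65; python3 bl.py
```

```text
time_s: 31.7
ee_pos: [0.6157, 0.0302, 0.1529]
eef_rot: [-3.141, 0.002, 0.317]
force: [-0.8, 0.4, 0.5]
grip_width: 0.0611
grip_force: 0.0
blue [314 162  14  12 132] base centre ~ [0.523  0.3169]
blue [356 210  17  12 168] base centre ~ [0.6172 0.0436]
```

```bash
python3 -m pendant '[[[0.2,0.1,-2],0],[[0.1,0.1,-2.5],0],[[0,0,-2.5],0],[[0,0,-1.8],0],[[0,0,-1],0],[[0,0,-0.4],0],[[0,0,0],0],[[0,0,0],0]]'|grep -v rot
python3 -m pendant '[[[0,0,0],0],[[0,0,0],0],[[0,0,0],0],[[0,0,0],0],[[0,0,0],0],[[0,0,0],0],[[0,0,0],0],[[0,0,0],0],[[0,0,0],0],[[0,0,0],0],[[0,0,0],0],[[0,0,0],0]]' 0 40
```

```text
time_s: 32.42
ee_pos: [0.6195, 0.0331, 0.0531]
force: [-0.1, 0.1, 0.4]
grip_width: 0.061
grip_force: 0.0
time_s: 33.42
ee_pos: [0.619, 0.0328, 0.0519]
eef_rot: [-3.142, 0.0, 0.317]
force: [-0.2, 0.2, -1.8]
grip_width: 0.0118
grip_force: 40.0
```

```bash
python3 -m pendant '[[[0,0,1],0],[[0,0,2],0],[[0,0,3],0],[[0,0,2.5],0],[[0,0,1.5],0],[[-0.5,1,0],0],[[-1,2,0],0],[[-1.2,2.7,0],0],[[-1.4,3,0],0],[[-1.4,3,0],0],[[-1.2,2.7,0],0],[[-1,2.2,0],0],[[-0.6,1.3,0],0],[[-0.2,0.6,0],0],[[0,0,0],0],[[0,0,0],0]]'
python3 bl.py
```

```text
time_s: 34.75
ee_pos: [0.5343, 0.2173, 0.1518]
eef_rot: [3.141, 0.0, 0.317]
force: [-0.0, -0.4, -1.9]
grip_width: 0.0114
grip_force: 40.0
blue [314 150  21  24 298] base centre ~ [0.5344 0.3156]
```

```bash
python3 -m pendant '[[[0,0,-1.5],0],[[0,0,-2],0],[[0,0,-2],0],[[0,0,-1.5],0],[[0,0,-1],0],[[0,0,-0.6],0],[[0,0,-0.4],0],[[0,0,-0.3],0],[[0,0,-0.2],0],[[0,0,-0.1],0],[[0,0,0],0]]'|grep -v rot
python3 -m pendant '[[[0,0,-0.1],0],[[0,0,-0.1],0],[[0,0,0],0]]'|grep -v rot
python3 -m pendant '[[[0,0,0],0],[[0,0,0],0],[[0,0,0],0],[[0,0,0],0],[[0,0,0],0],[[0,0,0],0]]' 0.4|grep -v rot
python3 -m pendant '[[[0,0,1],0],[[0,0,2],0],[[0,0,3],0],[[0,0,4],0],[[-3,-2,0],0],[[-3,-2,0],0],[[-3,-3,0],0],[[-2,-3,0],0],[[-1,-3,0],0],[[0,-3,0],0],[[0,0,0],0]]'|grep -v rot
python3 -c "
from h import *
a=cam('top','fa')['color'][100:300,150:490,::-1]; b=cam('side','fb')['color'][120:350,220:450,::-1]
a=cv2.resize(a,(425,250),interpolation=2); a=cv2.copyMakeBorder(a,0,300,0,0,0); cv2.imwrite('pics/fin.png',cv2.hconcat([a[:460],cv2.resize(b[:,:],(375,460),interpolation=2)]))"
```

```text
time_s: 35.72
ee_pos: [0.5342, 0.2179, 0.0563]
force: [-0.0, -0.7, -1.0]
grip_width: 0.0116
grip_force: 40.0
time_s: 35.97
ee_pos: [0.5346, 0.2179, 0.0557]
force: [-4.5, -3.9, 11.5]
grip_width: 0.0116
grip_force: 40.0
time_s: 36.47
ee_pos: [0.5341, 0.2178, 0.054]
force: [1.0, -0.5, -0.8]
grip_width: 0.0377
grip_force: 0.0
time_s: 37.38
ee_pos: [0.4143, 0.0551, 0.1551]
force: [0.4, 0.5, -0.1]
grip_width: 0.0373
grip_force: 0.0
```

View pics/fin.png

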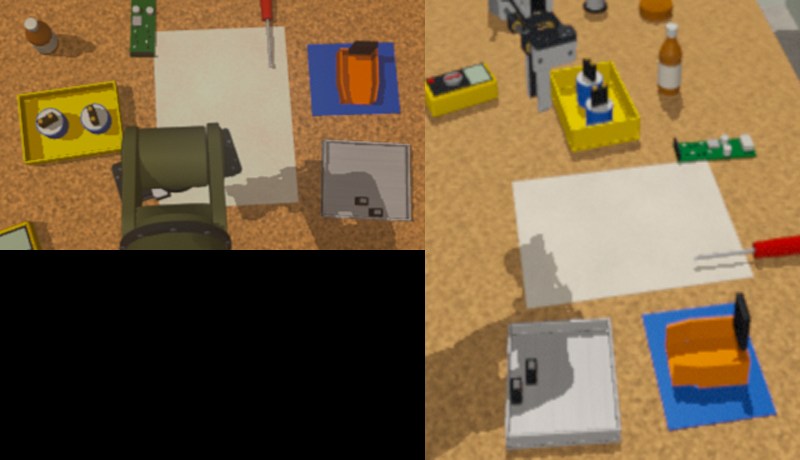

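The final view shows both caps upright in the box at (50,122) and (96,118), two chokes in the tray, and the empty scoop upright on the mat. No modules are present and the bystanders haven't moved.

```bash
python3 -c "
from station import ctrl
print(ctrl.hand_in())"
```

```text
the job is handed in; nothing more can be done
None
```

The job is handed in: both chokes are in the tray, the scoop is upright on the blue mat, both capacitors stand in the yellow box (no modules were on the bench), and the bystanders are untouched.

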